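Open a clock case and hold its hammer arm cocked

TASK

Fold the clock case's cover up by its wooden pull until it stands upright, and leave it standing there (its hinge is stiff). Then take the hammer arm inside by its upright steel pin, swing it against its spring all the way to its stop, and finish while still holding it there. Leave the pliers, screwdriver and small wooden box where they lie.

Things in the scene. Friction and masses are not known exactly. Their poses are not given: they have to be found in the camera images.
- case: White clock case, lying on its face and fixed to the bench: an open-topped box 260 (x) by 230 (y) by 90 mm high, walls and floor 8 mm thick. Origin: centre of its underside. Its +y rim carries the cover's hinge and faces the robot's right (world -y) within 0.4 rad, so the case's -x side faces away from the robot.
- cover (a joint): Flat white back cover, 260 by 230 by 6 mm, 0.2 kg, hinged along the case's +y top rim. 0 rad = shut (level), 1.57 = upright, 2.1 = its limit; starts ajar (0.05 to 0.35). Opening, its free edge rises from the case's -y side and swings over towards +y (turning about the case's -x). The hinge is stiff (0.45 N m friction): it stays where left; about 4 N at the pull moves it.
- cover_hinge (a point): Middle of the cover's hinge line, on the case's +y top rim (90 mm above the bench); axes are those of the case, the hinge line runs along x.
- cover_pull (a point): Grip point on the cover's pull: a light wooden block on the middle of the cover's upper face, 14 mm (along the hinge) by 22 mm by 45 mm tall, 200 mm from the hinge, 30 mm from the free edge. The point is 32 mm above the upper face (38 mm above the hinge line when shut). Axes turn with the cover: x along the hinge, z out of its upper face. With the cover upright the pull sticks out level, outside the case.
- hammer: Steel hammer arm in the brass clock movement (plate 110 by 90 mm) on the case floor. A level bar 78 mm long and 9 mm wide with a hammer head at its end. Origin: on its upright pivot axis (its z), 8 mm above the bench; the bar points along its -x and turns with the arm. The pivot post's top is 52 mm above the bench. Place and turn of the movement in the case vary.
- hammer_swing (a joint): Steel hammer arm lying level under the cover, upper face 35 mm above the bench, turning about the upright pivot. 0 rad = at rest, kept there by its spring, pointing roughly to the case's -x side; 0.8 = at its stop; grows anticlockwise from above, carrying the pin towards the case's -y side. The spring pushes back at the pin with 2.5 N at rest, 7 N at the stop, and returns the arm when let go.
- pin (a point): Point to grip on the upright round steel pin of the hammer arm, on the pin's axis, 65 mm above the bench. The pin is 12 mm in diameter, 60 mm from the pivot axis, free from the arm's upper face (35 mm above the bench) to its top at 82 mm, 8 mm below the case's rim. Nothing else within 30 mm of its path stands higher than 40 mm above the bench.
- pliers: Pliers lying on the bench near the case, 130 by 52 mm, 13 mm high, plastic handles; leave alone. Origin: near the joint, on the bench.
- screwdriver: Screwdriver lying on the bench near the case; leave alone. Origin: at bench height.
- parts_box: Small dark wooden tray, 120 by 90 by 40 mm, on the bench near the case; leave alone. Origin: centre of its underside.

How it is judged:
By the outcome, as a careful person would: the job done as asked, in the order asked, and still so for the second after the job is handed in, while the arm keeps its last pose, push and grip.
It also fails if it takes over 54 s, if anything falls off the work surface, if the arm or the gripper's body presses on something with over 40 N, if the wrist force passes 120 N, or if a joint passes its speed limit or range.

ROBOT

A 6-joint arm with a two-finger parallel gripper is mounted at the origin on the work surface. World frame = base frame: x ahead of the robot, y to its left, z up, the work surface at z = 0. Lengths are in mm, angles in rad, forces in N, time in s.
With the tool pointing down it reaches from about 275 to 1000 mm from the base axis. Payload 8.4 kg.
Tool frame: the origin (TCP) lies at the very end of the fingers, on their centre line; the grasp point (between the pads) lies 19 mm behind it; x points along the fingers, y is the direction in which the jaws open and shut, and the axes are right-handed (so a half turn about x gives the same grasp; the last joint's range is limited). The gripper opens to 85 mm and grips with 20 to 120 N. Pads are 22 mm wide; open, the fingers measure 114 mm over their backs; the gripper's body (76 mm by 85 mm) begins 54 mm behind the grasp point. The pads swing forward as they close: fully open they stand 13 mm farther back than shut.
Start: joints at [1.344, 0.353, 1.633, -0, 1.155, -0.002], TCP at [139.318, 609.277, 231.281] pointing down, gripper open.
Joint ranges: [-2.63, 2.63], [-0.92, 2.1], [0.06, 2.66], [-1.3, 4.44], [0, 2.69], [-3.02, 3.02]. Speed limits (rad/s): [2.22, 2.22, 2.79, 3.14, 3.14, 3.14].

INTERFACE

Orientations are given as [roll, pitch, yaw] about the fixed x, y, z axes, in that order (R = Rz(yaw) Ry(pitch) Rx(roll)).
In Python, from rig import r, grab_frame, camera_params, sign_off gives the robot as it stands.
- The arm moves only by the tool drive_tool, never from a script. Its argument "rows" is one flat list of numbers, 7 for each row, row after row: the shift along the tool's x, y, z in mm, then the turn, a rotation vector about the tool's x, y, z in degrees, then the opening in per cent of the stroke, from 0 (shut) to 100 (fully open). In form: [x, y, z, rx, ry, rz, fingers, x, y, z, rx, ry, rz, fingers, ...]. A call has 1 to 10 rows; each row is the pose to reach, as a shift and turn from the pose measured when the call began, along the tool's axes at that moment; what a row does not reach only later rows make up. A row lasts 1/8 s, in which the tool goes at most 62.5 mm and 10.7 degrees, less where a joint would pass 70% of its speed; a pose out of reach is approached as far as the arm can. A call with a gripper value outside its range is refused whole. The fingers move at their own pace and stop on an object; "newtons" is the grip in N (left out, the last holds). Time passes only in rows, so rows that repeat a pose let the fingers close. It gives the time, the measured TCP pose, the force and the opening at its end, in the units of the state.
- r.sense(): the state, without advancing time (a new reading comes with each control period).
- grab_frame(name): name is "side" or "top" or "wrist"; returns the picture (384x512x3 uint8, red, green, blue); there is no depth.
- camera_params(name): a dict with "vertical_fov" (degrees; the focal length in pixels is half the picture's height over the tangent of half this angle, whatever the lens; pixels are square), "cx", "cy" (the principal point, pixels), "pose" (4x4, takes a point from camera to world coordinates); the wrist camera has in their place "tool_from_camera" (4x4, takes a point from camera to tool coordinates, whose origin is the TCP and whose axes are the tool frame's). Camera axes: x right, y down, z forward; pixel columns grow to the right and rows downward; lengths in mm; the calibration is good to about 2 mm. A picture is of the moment at which its call begins: read the wrist's pose just before it. camera_params takes no time and is no camera call.
- sign_off(): hands the job in, once; it reports no verdict.
The state is a dict: "clock": time; "qpos": joint angles; "qvel": joint speeds; "joint_efforts": joint torques, N m; "eef_pos": TCP position; "tcp_rot": TCP orientation; "contact_force": force on the tool from outside, world axes, zero at the start; "wrist_torque": the same for the moment, N m; "opening": opening from 0.0 (shut) to 1.0 (fully open).
Only numpy, scipy, OpenCV 4.12 (cv2) and the standard library are available. Lean on these libraries where they do the work, as an engineer would, in place of code of your own. Each camera call takes 0.05 s, during which the arm holds its last target.

## Working session

There is one attempt and no reset: what is moved stays moved. The work goes in short steps, Python scripts to look and compute and a tool call to move; the robot and the scene stay as the last step left them, time stands still between calls to the robot, and variables do not carry over. Pictures are saved under pics/ and viewed, and the job is handed in when it is done.

Besides the shell and the picture viewer there is one more tool, called after "Call:" as name(argument=value, ...) on one line, values as JSON. drive_tool: Moves the arm, as the interface text tells. Its arguments: {"type":"object","properties":{"rows":{"type":"array","items":{"type":"number"}},"newtons":{"type":"number"}},"required":["rows"]}

```bash
mkdir -p pics; ls; python3 - <<'E'
from rig import r, grab_frame, camera_params
import cv2,numpy as np
np.set_printoptions(precision=4,suppress=True)
s=r.sense(); print(s)
for n in ["side","top","wrist"]:
    print(n,camera_params(n))
    cv2.imwrite(f"pics/{n}0.png",grab_frame(n)[:,:,::-1])
E
```

```text
pics
{'clock': 0.0, 'qpos': array([ 1.3436,  0.3536,  1.6341, -0.    ,  1.1552, -0.0024]), 'qvel': array([-0.0001, -0.0024, -0.0004,  0.0001,  0.0008,  0.0011]), 'joint_efforts': array([ -0.0001, -60.5238, -34.2073,   0.0001,   0.009 ,  -0.    ]), 'eef_pos': array([139.2269, 608.8055, 230.5792]), 'tcp_rot': array([-1.5701,  1.5694, -1.7949]), 'contact_force': array([0.5807, 0.3766, 0.4507]), 'wrist_torque': array([ 0.0128,  0.049 , -0.0795]), 'opening': 0.998700552260579}
side {'vertical_fov': 55.99260709050303, 'cx': 256.3135714837093, 'cy': 190.51901034978306, 'pose': array([[ -0.9943,  -0.0811,   0.0698, 544.8086],
       [ -0.1068,   0.7925,  -0.6004, 514.5693],
       [ -0.0066,  -0.6044,  -0.7966, 798.3338],
       [  0.    ,   0.    ,   0.    ,   1.    ]])}
top {'vertical_fov': 44.08639858161654, 'cx': 260.7280826781862, 'cy': 191.35788196934547, 'pose': array([[   0.018 ,   -0.9924,    0.1221,  449.9944],
       [  -0.9998,   -0.0191,   -0.0082,  -26.1256],
       [   0.0104,   -0.1219,   -0.9925, 1343.1122],
       [   0.    ,    0.    ,    0.    ,    1.    ]])}
wrist {'vertical_fov': 58.988328656193275, 'cx': 252.9560425791583, 'cy': 191.0969290742559, 'tool_from_camera': array([[   0.0001,   -0.2733,    0.9619, -142.5899],
       [   1.    ,    0.0001,   -0.0001,   -0.4854],
       [  -0.0001,    0.9619,    0.2733,  -69.0952],
       [   0.    ,    0.    ,    0.    ,    1.    ]])}
```

View pics/side0.png

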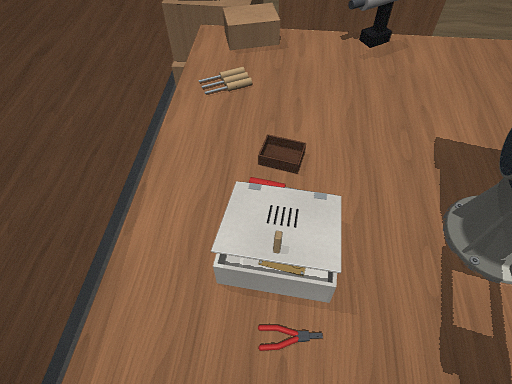

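View pics/top0.png

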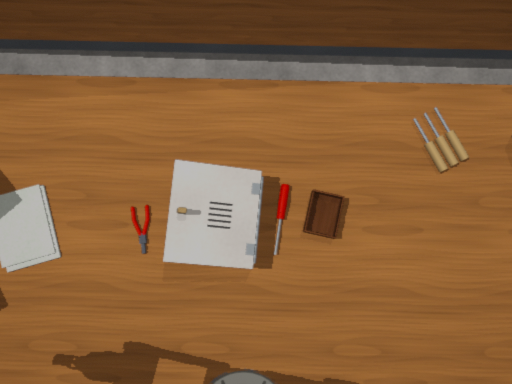

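View pics/wrist0.png

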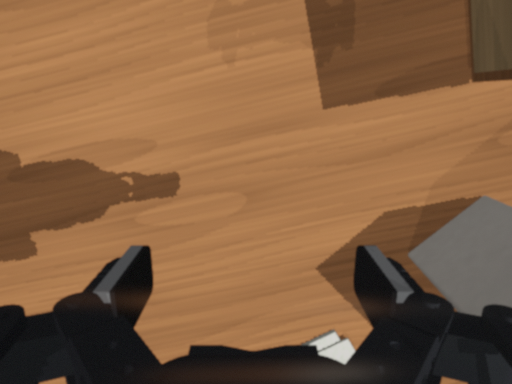

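The side view shows the case around (275,245), with the hinge on the far side (-y) and the pull at (278,241). The top view shows the pull at (184,211), the cover's hinge edge near x≈258, the screwdriver just beyond the hinge and the pliers on the +y side. Next I'll measure these points.

```bash
cat > h.py <<'E'
import numpy as np,cv2
from rig import r, grab_frame, camera_params
from scipy.spatial.transform import Rotation as R
np.set_printoptions(precision=3,suppress=True)
def ray(p,uv,T=None):
    f=192/np.tan(np.radians(p['vertical_fov'])/2)
    T=p['pose'] if T is None else T
    d=T[:3,:3]@np.array([(uv[0]-p['cx'])/f,(uv[1]-p['cy'])/f,1]); return T[:3,3],d/np.linalg.norm(d)
def plane(p,uv,z,T=None):
    o,d=ray(p,uv,T); return o+d*(z-o[2])/d[2]
def tri(rays):
    A=np.zeros((3,3));b=np.zeros(3)
    for o,d in rays:
        M=np.eye(3)-np.outer(d,d);A+=M;b+=M@o
    x=np.linalg.solve(A,b); return x,[np.linalg.norm((np.eye(3)-np.outer(d,d))@(x-o)) for o,d in rays]
def proj(p,X,T=None):
    T=p['pose'] if T is None else T
    f=192/np.tan(np.radians(p['vertical_fov'])/2)
    c=np.linalg.inv(T)@np.append(X,1); return np.array([p['cx']+f*c[0]/c[2],p['cy']+f*c[1]/c[2]])
def tool():
    s=r.sense();T=np.eye(4);T[:3,:3]=R.from_euler('xyz',s['tcp_rot']).as_matrix();T[:3,3]=s['eef_pos'];return T,s
E
python3 - <<'E'
from h import *
for n,b in [("side",(205,175,355,305)),("top",(155,150,275,280))]:
    im=cv2.imread(f"pics/{n}0.png");c=im[b[1]:b[3],b[0]:b[2]]
    cv2.imwrite(f"pics/{n}0z.png",cv2.resize(c,None,fx=4.6 if n=='top' else 5,fy=4.6 if n=='top' else 4.6,interpolation=cv2.INTER_CUBIC)[:600,:800])
    hsv=cv2.cvtColor(im,cv2.COLOR_BGR2HSV)
    m=((hsv[:,:,1]<40)&(hsv[:,:,2]>150)).astype(np.uint8)
    m[:b[1]]=0;m[b[3]:]=0;m[:,:b[0]]=0;m[:,b[2]:]=0
    cs,_=cv2.findContours(m,cv2.RETR_EXTERNAL,cv2.CHAIN_APPROX_NONE);c=max(cs,key=cv2.contourArea)
    print(n,cv2.approxPolyDP(cv2.convexHull(c),3,True)[:,0].tolist())
E
```

```text
side [[237, 181], [340, 196], [340, 271], [335, 286], [213, 266], [211, 250]]
top [[175, 160], [260, 171], [251, 268], [163, 260]]
```

```bash
python3 - <<'E'
import cv2
a=cv2.imread("pics/side0z.png");b=cv2.imread("pics/top0z.png");print(a.shape,b.shape)
E
```

```text
(598, 750, 3) (598, 552, 3)
```

View pics/side0z.png

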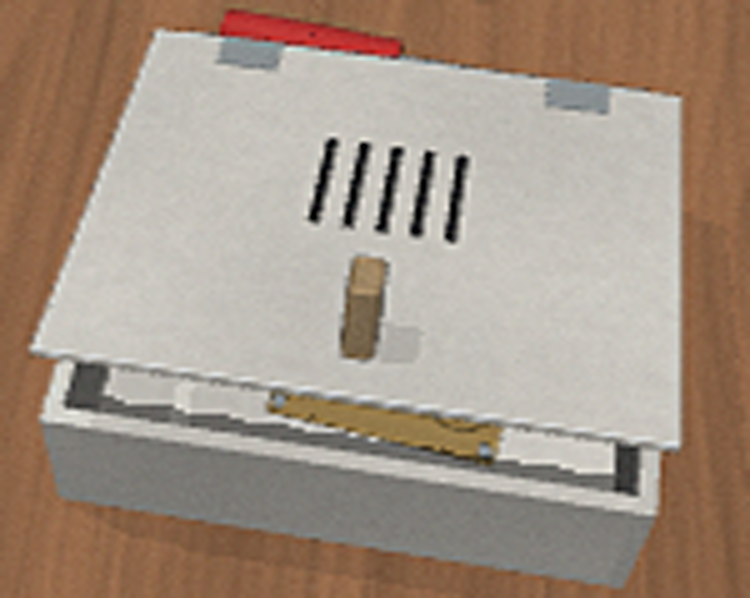

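View pics/top0z.png

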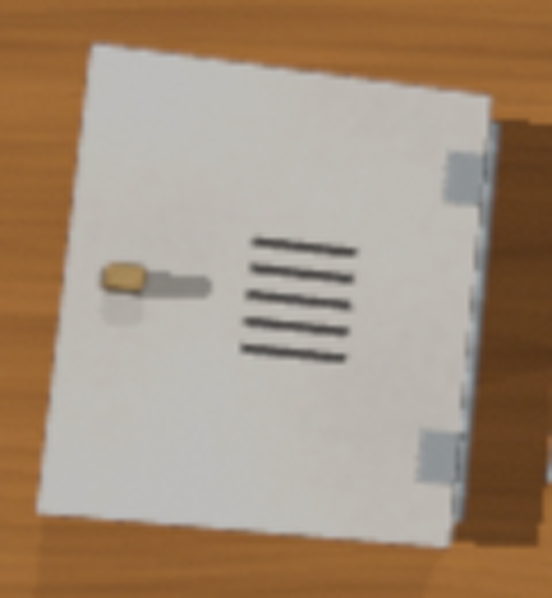

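```bash
python3 - <<'E'
from h import *
S=camera_params('side');Tp=camera_params('top')
P={}
for k,a,b in [('hf',(157,30),(490,95)),('hn',(682,97),(450,546)),('ff',(33,350),(92,45)),('fn',(678,447),(38,513)),('pull',(368,276),(126,276))]:
    a=(205+a[0]/5-.5,175+a[1]/4.6-.5);b=(155+b[0]/4.6-.5,150+b[1]/4.6-.5)
    x,e=tri([ray(S,a),ray(Tp,b)]);P[k]=x;print(k,x,np.round(e,1))
n=np.linalg.norm
print(n(P['hf']-P['hn']),n(P['ff']-P['fn']),n(P['hf']-P['ff']),n(P['hn']-P['fn']))
hx=P['hn']-P['hf'];fx=P['fn']-P['ff'];print('yaw',np.arctan2(hx[1],hx[0]),np.arctan2(fx[1],fx[0]))
for a,b in (('hf','ff'),('hn','fn')):
    d=P[b]-P[a];print('lift',np.arcsin(d[2]/n(d)), 'dir',np.arctan2(d[1],d[0])-np.pi/2)
E
```

```text
hf [659.596 -36.109  99.85 ] [0.1 0.1]
hn [402.202 -18.232  98.643] [0.2 0.2]
ff [675.208 185.483 150.331] [0.3 0.3]
fn [419.006 204.134 149.251] [1.4 1.4]
pull [544.358 156.    186.513] [0.4 0.4]
258.0175374034477 256.88209708852344 227.80548947911706 228.67076287893437
yaw 3.072250219542851 3.0689245165818426
lift 0.22345173047068134 dir -0.07033635167061458
lift 0.22316415844517432 dir -0.0754280975531334
```

Both views agree to about 1 mm. Cover size comes out at 257×228 mm (260×230 given), lift is 0.223 rad, and the pull top lands where the geometry predicts, with about +2.5 mm of z bias. Now I'll plan the approach.

```bash
cat >> h.py <<'E'
H=np.array([531,-26,90.]);CX=np.array([-.9975,.0705,0]);CY=np.array([-.0705,-.9975,0]);Z=np.array([0,0,1.])
def G(th): return H+200*(-CY*np.cos(th)+Z*np.sin(th))+38*(Z*np.cos(th)+CY*np.sin(th))
def Rt(phi,jaw):
    x=-(np.cos(phi)*Z+np.sin(phi)*CY);y=jaw;return np.stack([x,y,np.cross(x,y)],1)
def row(T,Rm,g):
    p=g+19*Rm[:,0]
    return T[:3,:3].T@(p-T[:3,3]), np.degrees(R.from_matrix(T[:3,:3].T@Rm).as_rotvec())
E
python3 - <<'E'
from h import *
T,s=tool();print(T)
for sg in (1,-1):
  Rm=Rt(-.2,sg*CX)
  for back in (70,0): print(sg,back,*row(T,Rm,G(.223)-back*Rm[:,0]))
print(G(.223))
E
```

```text
[[ -0.      0.223   0.975 139.239]
 [ -0.001   0.975  -0.223 608.943]
 [ -1.     -0.001  -0.    230.722]
 [  0.      0.      0.      1.   ]]
1 70 [   9.785 -337.19   493.21 ] [-98.474   8.41   -9.837]
1 0 [  78.404 -350.861  495.349] [-98.474   8.41   -9.837]
-1 70 [   9.785 -337.19   493.21 ] [80.876 -9.432 -8.064]
-1 0 [  78.404 -350.861  495.349] [80.876 -9.432 -8.064]
[544.158 160.177 171.29 ]
```

Call:
drive_tool(rows=[0,-34,49,8,-1,-1,80,0,-67,99,16,-2,-2,80,0,-101,148,24,-3,-2.5,80,0,-135,197,32,-4,-3,70,0,-169,247,40,-5,-4,70,0,-202,296,48,-6,-5,70,2,-236,345,57,-7,-6,70,4,-270,395,65,-8,-7,60,6,-303,444,73,-9,-8,60,10,-337,493,81,-9.4,-8,60])

```text
clock: 1.4
eef_pos: [546.0, 169.2, 220.9]
tcp_rot: [0.007, 1.372, -1.641]
contact_force: [-0.5, 0.5, 0.2]
opening: 0.6
```

```bash
python3 - <<'E'
from h import *
T,s=tool();print(T,s['qpos'],s['clock'],s['opening'],s['contact_force'])
Rm=Rt(-.2,-CX)
for back in (70,0): print(back,*row(T,Rm,G(.223)-back*Rm[:,0]))
E
```

```text
[[ -0.014   0.997  -0.076 545.967]
 [ -0.197  -0.077  -0.977 169.185]
 [ -0.98    0.001   0.198 220.913]
 [  0.      0.      0.      1.   ]] [ 0.404  0.33   1.707 -0.19   1.202  0.558] 1.4 0.5998143453858373 [-0.513  0.544  0.21 ]
70 [-0.555 -1.175 -0.92 ] [-0.367 -0.058 -0.003]
0 [69.445 -1.179 -0.849] [-0.367 -0.058 -0.003]
```

```bash
python3 - <<'E'
from h import *
T,s=tool();im=grab_frame('wrist');p=camera_params('wrist');W=T@p['tool_from_camera']
n=Z*np.cos(.223)+CY*np.sin(.223)
top=G(.223)+13*n
print(proj(p,top,W),proj(p,top-45*n,W))
cv2.imwrite('pics/w1.png',im[:,:,::-1])
E
```

```text
[250.928 227.637] [250.976 179.191]
```

View pics/w1.png

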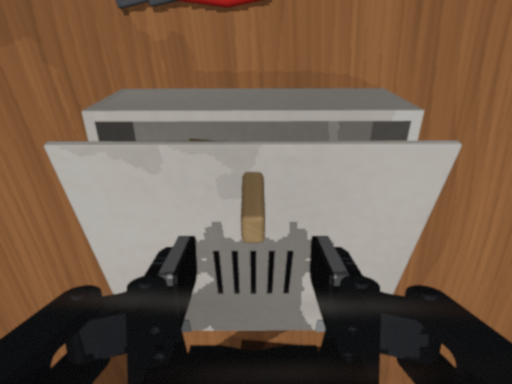

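The wrist view shows the pull between the fingers: top face at about (253,228), predicted (251,228), so it's aligned to about 1 mm. Next: descend and grip.

Call:
drive_tool(rows=[35,0,-1,0,0,0,60,69,0,-1,0,0,0,60,69,0,-1,0,0,0,60,69,0,-1,0,0,0,0,69,0,-1,0,0,0,0,69,0,-1,0,0,0,0,69,0,-1,0,0,0,0,69,0,-1,0,0,0,0], newtons=40)

```text
clock: 2.45
eef_pos: [544.8, 153.0, 153.1]
tcp_rot: [-0.014, 1.37, -1.671]
contact_force: [-18.5, 10.2, 5.5]
opening: 0.156
```

```bash
python3 - <<'E'
from h import *
T,s=tool();print(T,s['qpos'],s['clock'],s['opening'],s['contact_force'])
g=T[:3,3]-19*T[:3,0];print(g,G(.223))
off=T[:3,3]-G(.223) ; 
# rigid rotation of current tool about hinge (axis -CX)
for th in np.arange(.1,1.36,.1):
    Q=R.from_rotvec(-CX*th).as_matrix()
    p=H+Q@(T[:3,3]-H); print(round(th,2),np.round(T[:3,:3].T@(p-T[:3,3]),1),np.round(np.degrees(R.from_matrix(T[:3,:3].T@Q@T[:3,:3]).as_rotvec()),1))
cv2.imwrite('pics/w2.png',grab_frame('wrist')[:,:,::-1])
E
```

```text
[[ -0.02    0.996  -0.084 544.777]
 [ -0.198  -0.086  -0.976 153.031]
 [ -0.98   -0.003   0.199 153.142]
 [  0.      0.      0.      1.   ]] [ 0.379  0.398  1.776 -0.203  1.07   0.572] 2.45 0.1564485747818135 [-18.462  10.158   5.51 ]
[545.157 156.802 171.761] [544.158 160.177 171.29 ]
0.1 [-15.8   0.1  10.6] [-0.   5.7 -0.1]
0.2 [-30.5   0.2  22.7] [-0.1 11.5 -0.2]
0.3 [-43.9   0.3  36.2] [-0.1 17.2 -0.3]
0.4 [-55.9   0.4  50.9] [-0.1 22.9 -0.3]
0.5 [-66.4   0.6  66.8] [-0.2 28.6 -0.4]
0.6 [-75.2   0.8  83.7] [-0.2 34.4 -0.5]
0.7 [-82.3   1.  101.3] [-0.2 40.1 -0.6]
0.8 [-87.6   1.3 119.6] [-0.3 45.8 -0.7]
0.9 [-91.    1.5 138.3] [-0.3 51.6 -0.8]
1.0 [-92.6   1.8 157.3] [-0.3 57.3 -0.9]
1.1 [-92.2   2.1 176.3] [-0.4 63.  -0.9]
1.2 [-90.    2.4 195.2] [-0.4 68.7 -1. ]
1.3 [-85.9   2.7 213.8] [-0.4 74.5 -1.1]
```

View pics/w2.png

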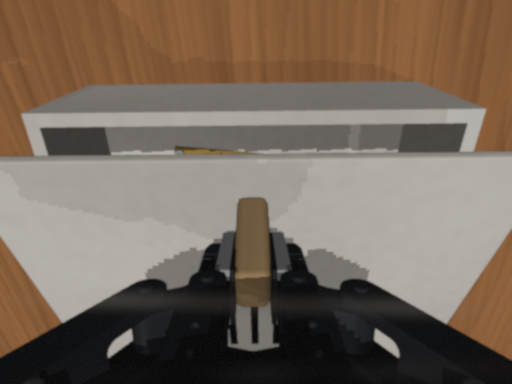

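The pull is gripped (opening 0.156, about 13 mm) between the pads. Starting the fold along the arc.

Call:
drive_tool(rows=[-16,0,10.5,0,6,0,0,-30.5,0,22.5,0,11.5,0,0,-44,0,36,0,17,0,0,-56,0,51,0,23,0,0,-66.5,0.5,67,0,28.5,0,0,-66.5,0.5,67,0,28.5,0,0])

```text
clock: 3.25
eef_pos: [540.6, 99.7, 233.2]
tcp_rot: [-3.133, 1.273, 1.491]
contact_force: [-3.4, 1.5, 0.7]
opening: 0.159
```

```bash
cat >> h.py <<'E'
def arc(target_phi,k=6,out=0):
    T,s=tool();x=T[:3,0];phi=np.arctan2(-x@CY,-x[2]);g=T[:3,3]-19*x
    v=g-H;a=v@-CY;b=v[2]
    print('q',s['qpos'],'t',s['clock'],'op',s['opening'],'F',s['contact_force'])
    # nominal grip at radius 203.6, angle atan(38/200)
    th=np.arctan2(b,a)-np.arctan2(38,200);print('phi',phi,'rad',np.hypot(a,b),'theta(grip pt)',th,'x off',v@CX)
    return T,phi,th
E
python3 - <<'E'
from h import *
T,phi,th=arc(0)
im=grab_frame('side');cv2.imwrite('pics/s3.png',im[:,:,::-1])
for d in np.arange(.1,1,.1):
    Q=R.from_rotvec(-CX*d).as_matrix()
    p=H+Q@(T[:3,3]-H); print(round(d,2),np.round(T[:3,:3].T@(p-T[:3,3]),1),np.round(np.degrees(R.from_matrix(T[:3,:3].T@Q@T[:3,:3]).as_rotvec()),1))
E
```

```text
q [-0.004  0.224  1.844  0.339  1.075 -0.078] t 3.25 op 0.15880921951300114 F [-3.394  1.503  0.688]
phi 0.29799824993306967 rad 201.36062617144117 theta(grip pt) 0.7416895786446296 x off -0.6518450641465466
0.1 [-15.7   0.2  10.8] [ 0.   5.7 -0.1]
0.2 [-30.3   0.5  23.1] [ 0.  11.5 -0.2]
0.3 [-43.6   0.8  36.8] [ 0.  17.2 -0.3]
0.4 [-55.4   1.   51.7] [ 0.1 22.9 -0.4]
0.5 [-65.7   1.3  67.8] [ 0.1 28.6 -0.5]
0.6 [-74.3   1.7  84.8] [ 0.1 34.4 -0.6]
0.7 [-81.2   2.  102.5] [ 0.1 40.1 -0.7]
0.8 [-86.3   2.3 120.9] [ 0.1 45.8 -0.8]
0.9 [-89.5   2.7 139.7] [ 0.1 51.6 -0.9]
```

View pics/s3.png

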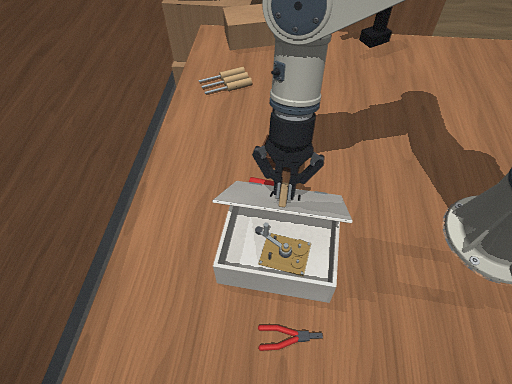

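The cover is partly up at about 0.74 rad and the movement is visible: pivot at about (287,250), pin at about (265,229). Carrying on to upright.

Call:
drive_tool(rows=[-15.5,0,11,0,5.5,0,0,-30.5,0.5,23,0,11.5,0,0,-43.5,1,37,0,17,0,0,-55.5,1,51.5,0,23,0,0,-66,1.5,68,0,28.5,0,0,-74,1.5,85,0,34.5,0,0,-79,2,96,0,38,0,0,-79,2,96,0,38,0,0])

```text
clock: 4.3
eef_pos: [532.2, -13.8, 281.4]
tcp_rot: [-3.135, 0.609, 1.49]
contact_force: [-7.8, 0.0, 10.5]
opening: 0.155
```

```bash
python3 - <<'E'
from h import *
T,phi,th=arc(0)
im=grab_frame('side');cv2.imwrite('pics/s4.png',im[:,:,::-1])
for d in np.arange(.05,.4,.05):
    Q=R.from_rotvec(-CX*d).as_matrix()
    p=H+Q@(T[:3,3]-H); print(round(d,2),np.round(T[:3,:3].T@(p-T[:3,3]),1),np.round(np.degrees(R.from_matrix(T[:3,:3].T@Q@T[:3,:3]).as_rotvec()),1))
E
```

```text
q [-0.526  0.405  1.797  0.835  1.519 -0.747] t 4.3 op 0.15533025250065427 F [-7.841  0.02  10.492]
phi 0.9622572867458227 rad 202.24840165056062 theta(grip pt) 1.3997173000592689 x off -0.16779892661339776
0.05 [-8.1  0.1  5.2] [ 0.   2.9 -0. ]
0.1 [-15.9   0.3  10.7] [ 0.   5.7 -0.1]
0.15 [-23.4   0.4  16.7] [ 0.1  8.6 -0.1]
0.2 [-30.6   0.5  23. ] [ 0.1 11.5 -0.1]
0.25 [-37.5   0.6  29.7] [ 0.1 14.3 -0.2]
0.3 [-44.    0.8  36.7] [ 0.1 17.2 -0.2]
0.35 [-50.2   0.9  44. ] [ 0.2 20.1 -0.2]
```

View pics/s4.png

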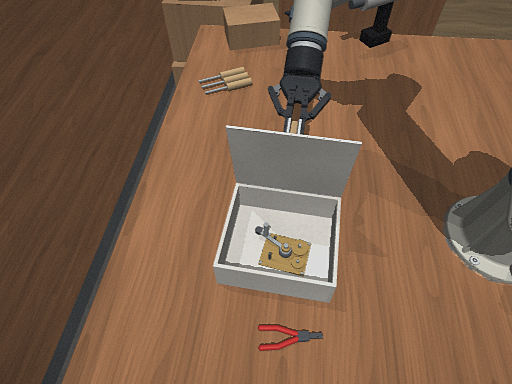

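```bash
cat >> h.py <<'E'
def cov(th): # pixel of inner free-edge corners in side view
    d=-CY*np.cos(th)+Z*np.sin(th);S=camera_params('side')
    return [np.round(proj(S,H+230*d+sx*130*CX),1) for sx in (-1,1)]
E
python3 - <<'E'
from h import *
for t in (1.3,1.35,1.4,1.45,1.5,1.57,1.6): print(t,*cov(t))
im=cv2.imread('pics/s4.png');cv2.imwrite('pics/s4z.png',cv2.resize(im[110:210,220:370],None,fx=5,fy=5,interpolation=cv2.INTER_CUBIC))
S=camera_params('side');print([np.round(proj(S,H+sx*130*CX),1) for sx in (-1,1)])
E
```

```text
1.3 [222.7 136.8] [361.2 153.8]
1.35 [223.9 131.7] [361.6 148.4]
1.4 [225.2 126.8] [361.9 143.2]
1.45 [226.5 122.2] [362.1 138.3]
1.5 [227.7 117.9] [362.2 133.6]
1.57 [229.5 112.3] [362.3 127.6]
1.6 [230.3 110. ] [362.3 125.2]
[array([235.6, 183.7]), array([340.7, 198.2])]
```

View pics/s4z.png

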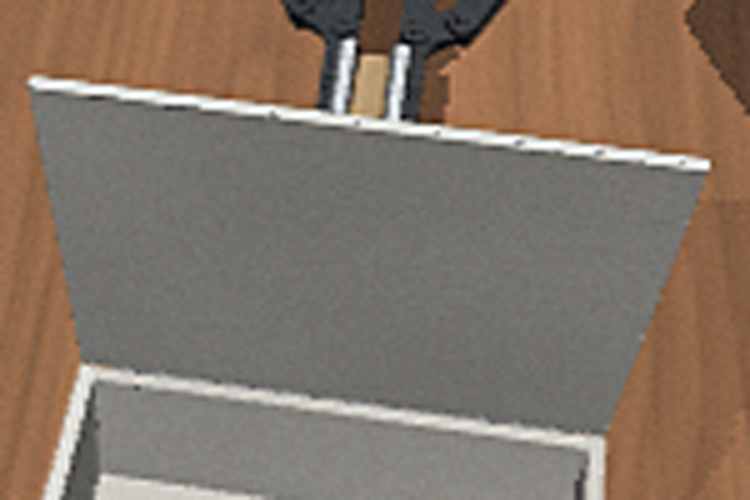

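Inner free-edge corners at about (226,128) and (360,144) give 1.39 rad, agreeing with 1.40 from the grip point. That leaves about 0.175 rad.

Call:
drive_tool(rows=[-8,0,5,0,3,0,0,-16,0,10.5,0,5.5,0,0,-22,0.5,16,0,8,0,0,-27.5,0.5,20,0,10,0,0,-27.5,0.5,20,0,10,0,0,-27.5,0.5,20,0,10,0,0])

```text
clock: 5.1
eef_pos: [529.6, -47.8, 280.8]
tcp_rot: [-3.136, 0.434, 1.49]
contact_force: [-3.9, -1.6, 4.3]
opening: 0.157
```

```bash
python3 - <<'E'
from h import *
T,phi,th=arc(0)
im=grab_frame('side')[:,:,::-1];cv2.imwrite('pics/s5.png',im)
cv2.imwrite('pics/s5z.png',cv2.resize(im[95:215,220:370],None,fx=5,fy=5,interpolation=cv2.INTER_CUBIC))
E
```

```text
q [-0.619  0.513  1.76   0.897  1.654 -0.847] t 5.1 op 0.1570327479740797 F [-3.874 -1.631  4.27 ]
phi 1.1365464694824938 rad 202.55232456021358 theta(grip pt) 1.5771828735719133 x off 0.02959118375319367
```

View pics/s5z.png

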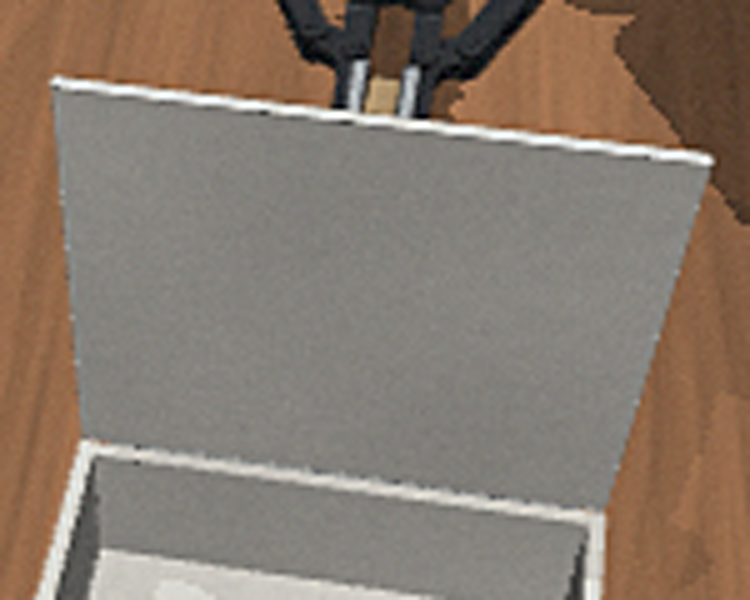

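Corners at about (231,112.5) and (362,128) give 1.567 rad, so it is upright. Next: release and back off.

Call:
drive_tool(rows=[0,0,0,0,0,0,15,0,0,0,0,0,0,25,0,0,0,0,0,0,50,0,0,0,0,0,0,50,-20,0,0,0,0,0,50,-60,0,0,0,0,0,50,-110,0,0,0,0,0,50,-110,0,0,0,0,0,50])

```text
clock: 6.15
eef_pos: [522.2, -151.0, 328.6]
tcp_rot: [-3.139, 0.437, 1.486]
contact_force: [-0.3, 0.5, -0.3]
opening: 0.501
```

```bash
python3 - <<'E'
from h import *
T,s=tool();print(T,s['qpos'],s['opening'],s['clock'])
for n in ('side','top'):
    im=grab_frame(n)[:,:,::-1];cv2.imwrite(f'pics/{n}6.png',im)
    b=(205,95,365,305) if n=='side' else (155,150,275,280)
    k=2.8 if n=='side' else 4.6
    cv2.imwrite(f'pics/{n}6z.png',cv2.resize(im[b[1]:b[3],b[0]:b[2]],None,fx=k,fy=k,interpolation=cv2.INTER_CUBIC))
    if n=='side': cv2.imwrite('pics/side6m.png',cv2.resize(im[215:285,235:325],None,fx=8,fy=8,interpolation=cv2.INTER_CUBIC))
    else: cv2.imwrite('pics/top6m.png',cv2.resize(im[180:250,170:260],None,fx=8,fy=8,interpolation=cv2.INTER_CUBIC))
E
```

```text
[[   0.077    0.996   -0.038  522.161]
 [   0.903   -0.086   -0.422 -150.991]
 [  -0.424   -0.002   -0.906  328.581]
 [   0.       0.       0.       1.   ]] [-0.751  0.53   1.596  0.828  1.825 -0.806] 0.5011982448048308 6.15
```

View pics/side6z.png

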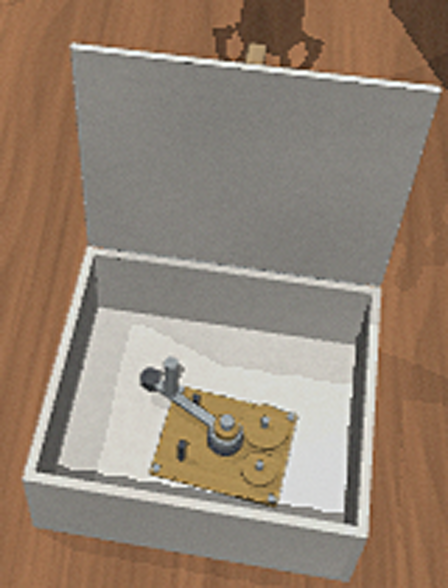

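View pics/side6m.png

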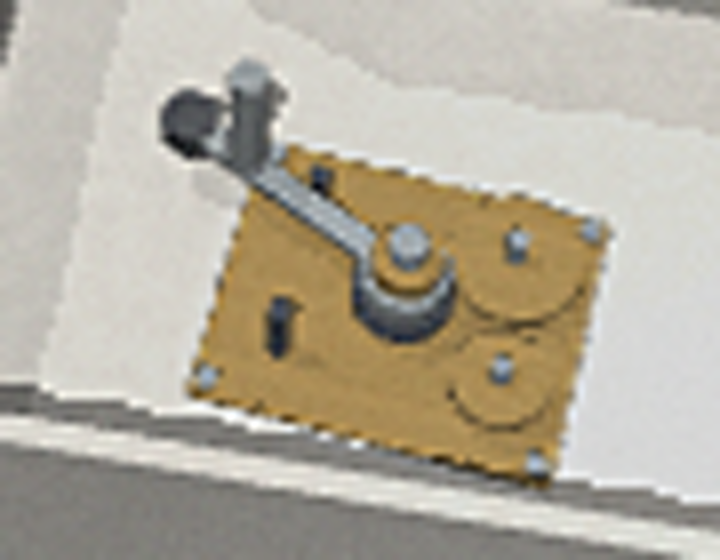

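View pics/top6m.png

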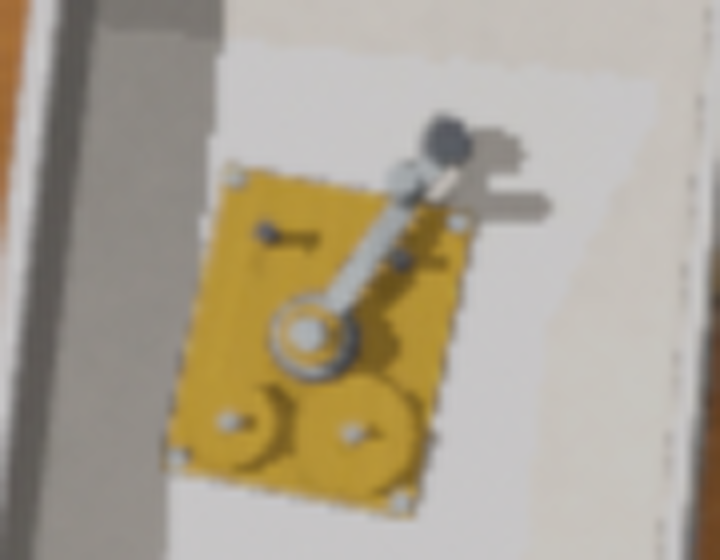

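View pics/top6.png

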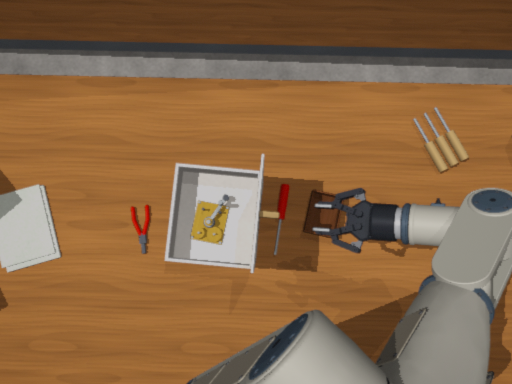

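The cover stands upright on its own (free-edge corners unchanged). The pin top is at side ≈(265.6,224) and top ≈(220.1,202.2). The pivot top is at side ≈(285.8,244.9) and top ≈(208.4,221.1).

```bash
python3 - <<'E'
from h import *
S=camera_params('side');Tp=camera_params('top')
for n,a,b,z in [('pin',(265.6,224),(220.1,202.2),82),('piv',(285.75,244.9),(208.4,221.1),52)]:
    x,e=tri([ray(S,a),ray(Tp,b)]);print(n,x,np.round(e,1),plane(S,a,z),plane(Tp,b,z))
E
```

```text
pin [574.611  71.189  84.252] [0.9 0.9] [575.652  69.662  82.   ] [573.883  71.431  82.   ]
piv [524.835 103.878  53.488] [0.3 0.3] [525.109 103.01   52.   ] [524.608 104.067  52.   ]
```

Pin is at about (574.5, 70.8) and the pivot at about (524.8, 103.6). They are 59.5 mm apart (60 given) with heights within 2 mm. Next is the route over the cover.

```bash
cat >> h.py <<'E'
PV=np.array([524.8,103.6,65.]);A0=-.583
def pin(a): return PV+60*np.array([np.cos(A0+a),np.sin(A0+a),0])
def Rd(a):
    t=np.array([-np.sin(A0+a),np.cos(A0+a),0]);x=-Z;return np.stack([x,t,np.cross(x,t)],1)
E
python3 - <<'E'
from h import *
T,s=tool()
Rm=Rt(0.1,-CX)
print(*row(T,Rm,np.array([530,-160,500.])))
Rm2=Rd(0)
print(*row(T,Rm2,pin(0)+Z*400))
E
```

```text
[ -73.348    8.636 -135.748] [ -0.846 -59.345  -0.236]
[ 151.447   34.14  -201.657] [-54.594 -58.605 -34.51 ]
```

Call:
drive_tool(rows=[-15,0,-15,0,-8,0,50,-28,2,-35,0,-16,0,50,-40,4,-55,0,-25,0,50,-50,5,-75,0,-34,0,50,-60,6,-95,0,-43,0,50,-67,8,-115,0,-52,0,50,-73,8.5,-136,0,-59,0,50,-73,8.5,-136,0,-59,0,50])

```text
clock: 7.25
eef_pos: [530.4, -155.2, 483.1]
tcp_rot: [-3.127, 1.466, 1.505]
contact_force: [0.3, 0.1, 0.3]
opening: 0.497
```

```bash
python3 - <<'E'
from h import *
T,s=tool();print(T,s['qpos'],s['clock'])
print(*row(T,Rd(0),pin(0)+Z*400)); print(*row(T,Rd(0),pin(0)+Z*100))
E
```

```text
[[   0.007    0.997   -0.08   530.407]
 [   0.105   -0.08    -0.991 -155.207]
 [  -0.994   -0.002   -0.105  483.135]
 [   0.       0.       0.       1.   ]] [-0.35   0.115  1.408  0.101  1.649 -0.263] 7.25
[  60.839   26.359 -223.463] [-61.125  -5.477  -3.132]
[ 359.188   26.814 -192.037] [-61.125  -5.477  -3.132]
```

Call:
drive_tool(rows=[8,4,-32,-9,-1,0,50,17,8,-64,-18,-1.5,-1,50,26,11,-96,-27,-2.5,-1,50,35,15,-128,-35,-3,-2,50,43,19,-160,-44,-4,-2,50,52,22,-192,-53,-5,-3,50,61,26,-223,-61,-5.5,-3,50,61,26,-223,-61,-5.5,-3,50])

```text
clock: 8.25
eef_pos: [573.7, 71.8, 443.0]
tcp_rot: [3.127, 1.567, 2.545]
contact_force: [-0.3, -1.2, -0.0]
opening: 0.495
```

```bash
python3 - <<'E'
from h import *
T,s=tool();print(T,s['qpos'],s['clock'])
for k in (100,30,0):print(*row(T,Rd(0),pin(0)+Z*k))
E
```

```text
[[ -0.003   0.55    0.835 573.688]
 [  0.002   0.835  -0.55   71.755]
 [ -1.      0.     -0.004 442.956]
 [  0.      0.      0.      1.   ]] [ 0.12   0.152  1.441  0.002  1.551 -0.869] 8.25
[296.948  -0.347   2.749] [ 0.06  -0.211 -0.003]
[366.948  -0.351   3.007] [ 0.06  -0.211 -0.003]
[396.947  -0.353   3.117] [ 0.06  -0.211 -0.003]
```

Call:
drive_tool(rows=[60,0,0.5,0,0,0,50,120,0,1,0,0,0,50,180,0,1.5,0,0,0,50,240,0,2,0,0,0,50,297,0,2.5,0,0,0,50,297,0,2.5,0,0,0,50])

```text
clock: 9.0
eef_pos: [570.7, 69.5, 141.4]
tcp_rot: [-2.662, 1.557, 3.037]
contact_force: [-0.5, -0.2, -0.2]
opening: 0.499
```

```bash
python3 - <<'E'
from h import *
T,s=tool();im=grab_frame('wrist');p=camera_params('wrist');W=T@p['tool_from_camera']
print(T[:3,3],s['contact_force'])
q=pin(0);q[2]=82;print(proj(p,q,W));q[2]=35;print(proj(p,q,W))
print(*row(T,Rd(0),pin(0)))
cv2.imwrite('pics/w7.png',im[:,:,::-1])
E
```

```text
[570.726  69.461 141.442] [-0.547 -0.22  -0.229]
[259.323 214.162]
[258.576 194.047]
[95.378  3.824  4.02 ] [-0.092 -0.696  0.362]
```

View pics/w7.png

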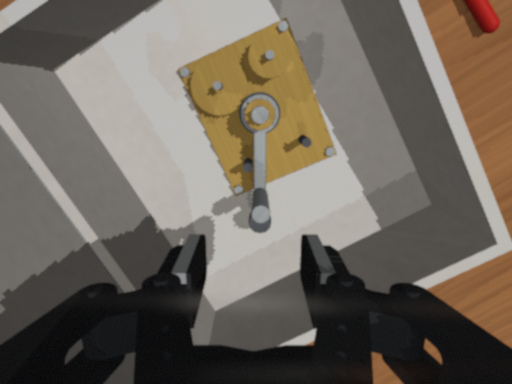

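The pin top is at (261,213) against a prediction of (259,214), so it agrees within 1 mm. Next: descend and close.

Call:
drive_tool(rows=[45,4,4,0,-0.5,0,50,95,4.5,4,0,-0.5,0,50,95,4.5,4,0,-0.5,0,50,95,4.5,4,0,-0.5,0,0,95,4.5,4,0,-0.5,0,0,95,4.5,4,0,-0.5,0,0,95,4.5,4,0,-0.5,0,0,95,4.5,4,0,-0.5,0,0], newtons=60)

```text
clock: 10.05
eef_pos: [580.5, 71.5, 52.7]
tcp_rot: [-0.028, 1.566, -0.612]
contact_force: [-0.6, -1.9, 7.8]
opening: 0.118
```

```bash
python3 - <<'E'
from h import *
T,s=tool();print(T[:3,3],s['opening'],s['contact_force'],s['clock'],s['qpos'],pin(0))
for a in (.2,.4,.6,.8,.85):print(a,*[np.round(v,1) for v in row(T,Rd(a),pin(a))])
im=grab_frame('side')[:,:,::-1];cv2.imwrite('pics/s8.png',im);cv2.imwrite('pics/w8.png',grab_frame('wrist')[:,:,::-1])
E
```

```text
[580.461  71.515  52.724] 0.11754788737197967 [-0.616 -1.901  7.754] 10.05 [ 0.122  0.513  1.852 -0.005  0.773 -0.862] [574.889  70.568  65.   ]
0.2 [ 6.7  8.1 -5.4] [-11.5   0.3   0. ]
0.4 [ 6.7 19.5 -8.9] [-23.    0.3   0.1]
0.6 [  6.7  30.  -14.7] [-34.4   0.3   0.1]
0.8 [  6.6  39.2 -22.4] [-45.9   0.3   0.1]
0.85 [  6.6  41.2 -24.6] [-48.8   0.3   0.1]
```

View pics/s8.png

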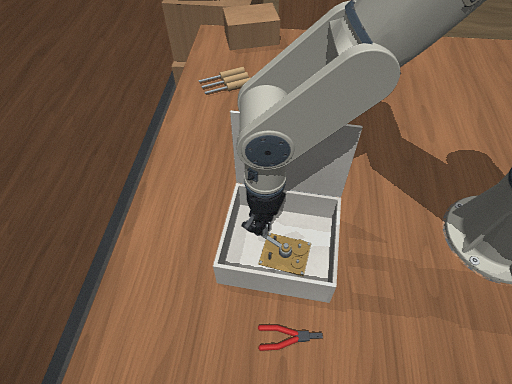

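View pics/w8.png

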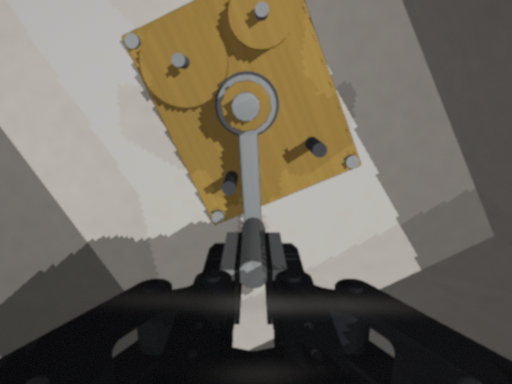

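The pin is held, but the arm settled about 5 mm radially off-centre and 6 mm high. I'll open, re-centre and grip again.

Call:
drive_tool(rows=[0,0,0,0,0,0,40,0,0,0,0,0,0,40,3,-1,-2,0,0,0,40,6,-2,-4.5,0,0,0,40,6,-2,-4.5,0,0,0,40,6,-2,-4.5,0,0,0,40,6,-2,-4.5,0,0,0,40,6,-2,-4.5,0,0,0,40])

```text
clock: 11.15
eef_pos: [575.7, 72.3, 46.7]
tcp_rot: [-0.011, 1.566, -0.595]
contact_force: [-0.7, -0.0, 0.5]
opening: 0.4
```

```bash
python3 - <<'E'
from h import *
T,s=tool();print(T[:3,3],s['opening'],s['contact_force'],s['clock'],s['qvel'],pin(0))
print(*row(T,Rd(0),pin(0)))
E
```

```text
[575.72   72.347  46.746] 0.39954986335212944 [-0.67  -0.02   0.517] 11.15 [ 0.001 -0.001  0.001 -0.    -0.     0.   ] [574.889  70.568  65.   ]
[ 0.748 -1.943  0.284] [-0.063  0.277  0.003]
```

Call:
drive_tool(rows=[0,-1.5,0,0,0,0,40,0,-1.5,0,0,0,0,0,0,-1.5,0,0,0,0,0,0,-1.5,0,0,0,0,0,0,-1.5,0,0,0,0,0,0,-1.5,0,0,0,0,0], newtons=60)

```text
clock: 11.9
eef_pos: [575.2, 71.4, 46.9]
tcp_rot: [0.126, 1.566, -0.458]
contact_force: [1.3, 5.3, 1.3]
opening: 0.121
```

```bash
python3 - <<'E'
from h import *
T,s=tool();print(T[:3,3],s['opening'],s['contact_force'],s['clock'],pin(0))
for a in (.1,.2,.3,.4,.5,.6,.7,.8,.85):
  Q=R.from_rotvec(Z*a).as_matrix();p=PV+Q@(T[:3,3]-PV)
  print(a,np.round(T[:3,:3].T@(p-T[:3,3]),1),np.degrees(a))
E
```

```text
[575.227  71.406  46.9  ] 0.12130719069614736 [1.299 5.285 1.34 ] 11.9 [574.889  70.568  65.   ]
0.1 [ 0.   6.  -0.4] 5.729577951308233
0.2 [ 0.  11.9 -1.4] 11.459155902616466
0.3 [-0.  17.6 -3. ] 17.188733853924695
0.4 [-0.  23.2 -5.1] 22.918311805232932
0.5 [-0.  28.6 -7.8] 28.64788975654116
0.6 [ -0.   33.6 -11. ] 34.37746770784939
0.7 [ -0.1  38.3 -14.7] 40.10704565915762
0.8 [ -0.1  42.6 -18.8] 45.836623610465864
0.85 [ -0.1  44.6 -21.1] 48.70141258611997
```

Centred now. Swinging to about 0.6 rad first, with the tool turning along (negative about tool x).

Call:
drive_tool(rows=[0,6,-0.5,-5.5,0,0,0,0,12,-1.5,-11.5,0,0,0,0,17.5,-3,-17,0,0,0,0,23,-5,-23,0,0,0,0,28.5,-8,-28.5,0,0,0,0,33.5,-11,-34.5,0,0,0,0,33.5,-11,-34.5,0,0,0])

```text
clock: 12.78
eef_pos: [585.1, 104.7, 47.0]
tcp_rot: [-0.555, 1.564, -0.537]
contact_force: [2.9, -4.7, 0.1]
opening: 0.121
```

```bash
cat >> h.py <<'E'
def sw():
    T,s=tool();g=T[:3,3]-19*T[:3,0];v=(g-PV)[:2]
    print('TCP',T[:3,3],'op',s['opening'],'F',s['contact_force'],'t',s['clock'],'q6',s['qpos'][5])
    a=np.arctan2(v[1],v[0])-A0;t=np.array([-np.sin(a+A0),np.cos(a+A0)])
    print('swing',a,'r',np.hypot(*v),'jaw swing',np.arctan2(T[1,1],T[0,1])-np.pi/2-A0,'Ftan',s['contact_force'][:2]@t)
    return T,a
E
python3 - <<'E'
from h import *
T,a0=sw()
for a in (.1,.15,.2,.25,.3):
  Q=R.from_rotvec(Z*a).as_matrix();p=PV+Q@(T[:3,3]-PV)
  print(a,np.round(T[:3,:3].T@(p-T[:3,3]),1),np.degrees(a))
im=grab_frame('top')[:,:,::-1];cv2.imwrite('pics/t9.png',im);cv2.imwrite('pics/w9.png',grab_frame('wrist')[:,:,::-1])
E
```

```text
TCP [585.069 104.73   46.989] op 0.12134878279218192 F [ 2.929 -4.686  0.147] t 12.775 q6 -1.407255296097936
swing 0.6028431456725755 r 60.17409103092949 jaw swing 0.6009468139460508 Ftan -4.743046054923962
0.1 [-0.   6.  -0.3] 5.729577951308233
0.15 [-0.   9.  -0.7] 8.594366926962348
0.2 [-0.  12.  -1.2] 11.459155902616466
0.25 [-0.1 14.9 -1.9] 14.32394487827058
0.3 [-0.1 17.8 -2.7] 17.188733853924695
```

View pics/w9.png

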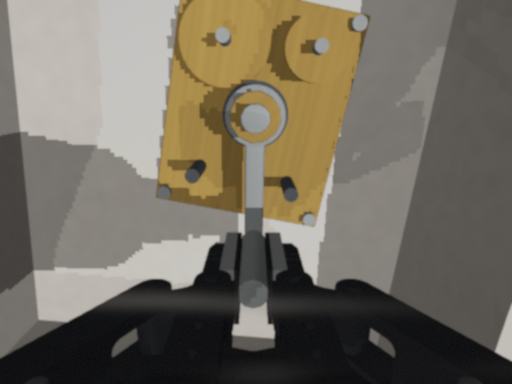

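The arm is following (swing 0.60, spring about −5 N tangential), with the stop post ahead at (290,188). Continuing up to the stop.

Call:
drive_tool(rows=[0,6,-0.5,-5.5,0,0,0,0,9,-0.5,-8.5,0,0,0,0,12,-1,-11.5,0,0,0,0,13,-1.5,-12,0,0,0,0,13,-1.5,-12,0,0,0,0,13,-1.5,-12,0,0,0])

```text
clock: 13.62
eef_pos: [583.8, 116.7, 47.0]
tcp_rot: [-0.779, 1.563, -0.556]
contact_force: [3.4, -4.2, 0.3]
opening: 0.119
```

```bash
python3 - <<'E'
from h import *
T,a0=sw()
cv2.imwrite('pics/w10.png',grab_frame('wrist')[:,:,::-1])
E
```

```text
TCP [583.758 116.737  46.955] op 0.11884098370461812 F [ 3.435 -4.244  0.349] t 13.625 q6 -1.5900208079026323
swing 0.8038874290411872 r 60.302231977926226 jaw swing 0.8052500421623501 Ftan -4.8937234312227975
```

View pics/w10.png

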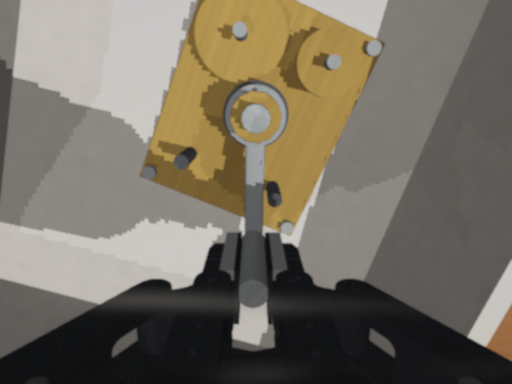

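The swing reads about 0.80 but the force hasn't risen, and the post is just short of touching the bar. I'll press on in small steps.

Call:
drive_tool(rows=[0,1.5,0,-1,0,0,0,0,3,0,-2,0,0,0,0,3,0,-2,0,0,0,0,3,0,-2,0,0,0])

```text
clock: 14.18
eef_pos: [583.5, 118.1, 47.0]
tcp_rot: [-0.953, 1.562, -0.697]
contact_force: [5.0, -10.0, -0.2]
opening: 0.118
```

```bash
python3 - <<'E'
from h import *
T,a0=sw()
E
```

```text
TCP [583.512 118.072  46.954] op 0.11795483586219077 F [  4.987 -10.031  -0.16 ] t 14.175 q6 -1.6184837022517629
swing 0.8269697611975187 r 60.36800978558216 jaw swing 0.8391584222636654 Ftan -10.938888356693894
```

Call:
drive_tool(rows=[0,2,0,0,0,0,0,0,4,0,0,0,0,0,0,4,0,0,0,0,0,0,4,0,0,0,0,0])

```text
clock: 14.68
eef_pos: [583.4, 118.5, 47.0]
tcp_rot: [-1.14, 1.558, -0.884]
contact_force: [6.7, -21.5, -0.3]
opening: 0.123
```

```bash
python3 - <<'E'
from h import *
T,a0=sw()
for n in ('wrist','side','top'): cv2.imwrite(f'pics/{n}11.png',grab_frame(n)[:,:,::-1])
E
```

```text
TCP [583.4   118.536  46.974] op 0.12307524276773993 F [  6.723 -21.481  -0.263] t 14.675 q6 -1.6102481422308308
swing 0.8362556071311011 r 60.36983292563676 jaw swing 0.8387502499488477 Ftan -22.480118727999542
```

View pics/wrist11.png

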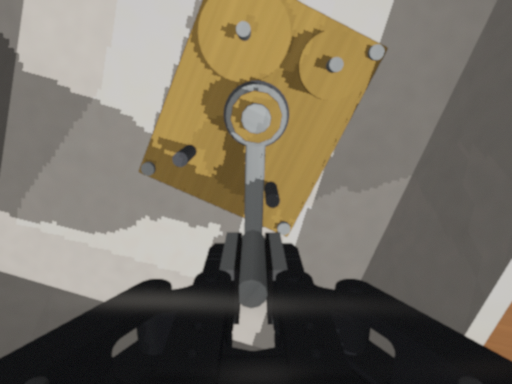

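View pics/side11.png

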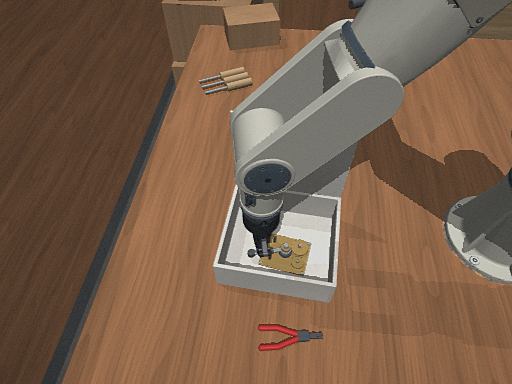

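View pics/top11.png

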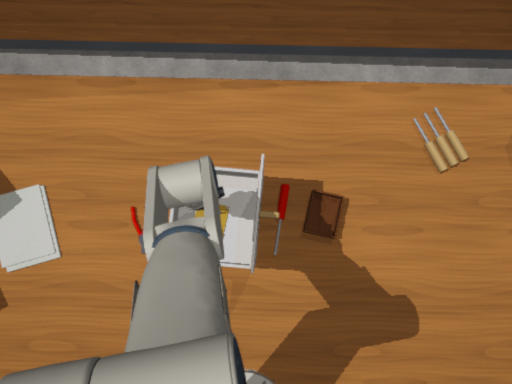

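The arm is hard against its stop: a 4 mm push moved it only 0.5 mm and the force rose to 22 N. The cover edge and other items look the same as before in the top view. Handing in.

```bash
python3 - <<'E'
from h import *
from rig import sign_off
sw();print(sign_off());sw()
E
```

```text
TCP [583.413 118.518  46.973] op 0.12813817870103383 F [  7.206 -21.939  -0.762] t 14.825 q6 -1.610266120934152
swing 0.8359026872994733 r 60.37726367323063 jaw swing 0.8386599359582121 Ftan -23.04415309444275
the job is handed in; nothing more can be done
None
the job is handed in; nothing more can be done
```

I folded the cover up by its pull to upright and let go. I then swung the hammer arm by its pin to the stop and handed in at about 15 s with the arm still held there.

- **Cover:** before release I measured 1.567 rad from the side picture and 1.577 rad from the grip point. It stayed upright after I let go. In the last top picture its edge had not moved; in the last side picture the arm hid most of it.
- **Hammer arm:** it is against its stop. A 4 mm push moved it only about 0.5 mm, and the force along the swing rose from 5 N to about 23 N. My swing reading at the end was 0.836 rad against the 0.8 given, which I put down to 1–2 mm of error in the pivot and pin positions. The spring force I read (about 5 N just before the stop) was below the stated 7 N.
- **Grip on the pin:** the first grip was about 5 mm off-centre and 6 mm high, so I opened, re-centred and gripped again. The fingers were still closed on the pin at the end (opening 0.13).
- **Other items:** the screwdriver and wooden box look unmoved in the last top picture, and the pliers in the last side picture.

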